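Mount the shoe-repair foot on the bench jack and lock it

TASK

Fit the larger of the two cast metal repair feet, sole up, on the bench jack: lower its socket over the post with the cross pin in its two slots, push it down firmly until it is fully home, then turn it clockwise (seen from above) to its stop so that it is locked on. The toe may point to either side of the jack, whichever is free; do not shift or knock over the cement tin, the jar, the small foot or the hammer.

Things in the scene. Friction and masses are not known exactly. Their poses are not given: they have to be found in the camera images.
- foot_waist (a point): Larger repair foot: bare cast aluminium shoe-sole anvil, about 0.55 kg, 52 mm high, standing sole up on its socket. Point on the socket's axis, half-way up the 14 mm sole plate: 7 mm below the flat top, 45 mm above the foot's underside. x to the toe (115 mm away; heel 72 mm), z up. Sides straight, 50 mm apart, from 14 mm heel-side to 18 mm toe-side: grip here, across y; it balances.
- foot_socket (a point): Centre of the lower rim of that foot's round socket: 42 mm outside, bore 25 mm, 38 mm deep. Two opposite J-slots for the jack's pin, open at the rim: 9.5 mm wide entries at 30 and 210 deg counter-clockwise (from above) from x, 8 deg play each way. When home, the pin can run on to 90 and 270 deg: the foot turns 60 deg clockwise from above to a hard stop 3 deg farther. Axes as foot_waist.
- foot_toe (a point): Point on that foot's long axis, 84 mm from the socket's axis towards the toe, half-way up the 14 mm sole plate, which is 62 mm wide here (72 mm at its widest, 60 mm from the socket's axis). Once home the foot turns easily: push the toe's side with the shut fingers. Axes as foot_waist.
- post_top (a point): Bolted-down bench jack: centre of its 22 mm round post's flat steel top, 150 mm above the bench; z up. A 48 mm flange at 105 mm height, base plate 130 x 90 x 12 mm. The foot is home when its socket rests here: foot_waist 7 mm above this point. It goes on with the foot's x axis 150 or -30 deg counter-clockwise from this frame's x; locked, foot x lies along this frame's y: toe to +y or -y, either will do.
- cross_pin (a point): Centre of the jack's cross pin, 18 mm below the post's top: 6 mm thick, 38 mm long, through the post along this frame's x axis (same axes as post_top). It must enter the foot's two slots.
- plug (a joint): Black friction plug, 15 mm wide, standing 10 mm out of the post's top; value: how far it is pushed down, m (0 at start, 0.010 flush, foot home). The foot's weight does not sink it: the foot first stops 10 mm short and cannot turn. About 10 N more straight down over the post pushes it home; it stays down.
- small_waist (a point): Small repair foot standing beside the larger one, same make and height (52 mm), 124 mm long, 60 mm wide, on a 42 mm socket. Point on the socket's axis, 7 mm below its top; x to the toe (76 mm away; heel 48 mm). Leave alone.
- tin_centre (a point): Mid-height centre of an upright cement tin with paper band and black cap, 73 mm diameter, 185 mm high, 0.75 kg, about 130 mm from the post on one side: taller than the mounted foot and in the way of its toe (not of its heel) on that side. Leave alone.
- jar_centre (a point): Mid-height centre of a low polish jar with dark lid, 69 mm diameter, 46 mm high, about 130 mm from the post on the side opposite the tin; the mounted foot passes well above it. Leave alone.
- hammer_head (a point): Middle of the head of a wooden-handled hammer lying at the far side of the bench, about 250 mm long, 36 mm high; its handle runs from here towards this frame's -x. Leave alone.
Things that resemble listed ones, but are neither listed nor needed, are in the scene too. What is shaped like the part that bears foot_waist but purple is not meant.

How it is judged:
By the outcome, as a careful person would: the job done as asked, in the order asked, and still so for the second after the job is handed in, with the robot touching nothing.
It also fails if it takes over 64 s, if anything falls off the work surface, if the arm or the gripper's body presses on something with over 40 N, if the wrist force passes 120 N, or if a joint passes its speed limit or range.

ROBOT

A 6-joint arm with a two-finger parallel gripper is mounted at the origin on the work surface. World frame = base frame: x ahead of the robot, y to its left, z up, the work surface at z = 0. Lengths are in m, angles in rad, forces in N, time in s.
With the tool pointing down it reaches from about 0.3 to 0.875 m from the base axis. Payload 6.4 kg.
Tool frame: the origin (TCP) lies midway between the tips of the shut fingers; the grasp point (between the pads) lies 19 mm behind it; z points along the fingers, y is the direction in which the jaws open and shut (so a half turn about z gives the same grasp; the last joint's range is limited). The gripper opens to 85 mm and grips with 20 to 120 N. Pads are 22 mm wide; open, the fingers measure 114 mm over their backs; the gripper's body (76 mm by 85 mm) begins 54 mm behind the grasp point. The pads swing forward as they close: fully open they stand 13 mm farther back than shut.
Start: joints at [-1.353, 0.181, 1.607, -0, 1.354, -0.206], TCP at [0.236, -0.524, 0.231] pointing down, gripper open.
Joint ranges: [-2.99, 2.99], [-0.89, 2.07], [0.3, 2.58], [-1.14, 4.28], [0, 2.63], [-3.12, 3.12]. Speed limits (rad/s): [2.57, 2.57, 3.01, 3.14, 3.14, 3.14].

INTERFACE

Orientations are given as a unit quaternion [w, x, y, z].
In Python, from bench import ctrl gives the robot as it stands. The module is installed in compiled form; this text tells all that it offers.
- The arm moves only by the tool arm_command, never from a script. Its argument "plan" is one flat list of numbers, 4 for each row, row after row: the shift along the tool's x, y, z in mm, then the turn about the tool's z in rad. A call has 1 to 20 rows; each row shifts and turns the commanded pose from where the row before left it, along the tool's axes as they then stand; what a row does not reach is not made up. A row lasts 1/10 s, in which the tool goes at most 50 mm and 8.59 degrees, less where a joint would pass 70% of its speed; a pose out of reach is approached as far as the arm can. A call is refused whole if a number of a shift passes 50 or a number of a turn 0.15, either way. A call with a gripper value outside its range is refused whole. "grip" is the opening, from 0 (shut) to 1 (fully open), set as the call begins (left out, the last holds). The fingers move at their own pace and stop on an object; the grip force is fixed at half the most. Time passes only in rows, so rows that do not move let the fingers close. It gives the time, the measured TCP pose, the force and the opening at its end, in the units of the state.
- ctrl.get_obs(): the state, without advancing time (a new reading comes with each control period).
- ctrl.camera(name): name is "scene" or "top" or "wrist"; returns a dict with "color" (480x640x3 uint8, red, green, blue), "camera_matrix" (3x3 intrinsics, pixels), "eye" and "attitude" of the camera in the world; the wrist camera has in their place "T_tool_cam" (4x4, takes a point from camera to tool coordinates, whose origin is the TCP and whose axes are the flange's). Camera axes: x right, y up, looking along -z (the intrinsics and any distortion apply to the point x, -y, -z); pixel columns grow to the right and rows downward; lengths in m; the calibration is good to about 2 mm. A picture is of the moment at which its call begins: read the wrist's pose just before it. There is no depth.
- ctrl.hand_in(): hands the job in, once; it reports no verdict.
The state is a dict: "time_s": time; "q": joint angles; "dq": joint speeds; "joint_efforts": joint torques, N m; "eef_pos": TCP position; "eef_rot": TCP orientation; "wrist_force": force on the tool from outside, world axes, zero at the start; "torque": the same for the moment, N m; "opening": opening from 0.0 (shut) to 1.0 (fully open).
Only numpy, scipy, OpenCV 4.12 (cv2) and the standard library are available. Lean on these libraries where they do the work, as an engineer would, in place of code of your own. Each camera call takes 0.05 s, during which the arm holds its last target. There are 200 camera calls.

## Working session

There is one attempt and no reset: what is moved stays moved. The work goes in short steps, Python scripts to look and compute and a tool call to move; the robot and the scene stay as the last step left them, time stands still between calls to the robot, and variables do not carry over. Pictures are saved under pics/ and viewed, about 8 in all and at most 12, crops included, and the job is handed in when it is done.

Besides the shell and the picture viewer there is one more tool, called after "Request:" by a JSON object that holds its "name" and its "arguments", one argument or row to a line. arm_command: Moves the arm, as the interface text tells. Its arguments: {"type":"object","properties":{"plan":{"type":"array","items":{"type":"number"}},"grip":{"type":"number"}},"required":["plan"]}

```bash
mkdir -p pics
cat > h.py <<'E'
import numpy as np, cv2
from bench import ctrl
from scipy.spatial.transform import Rotation as R
def rot(q): return R.from_quat([q[1],q[2],q[3],q[0]]).as_matrix()
def snap(name,fn):
    o=ctrl.get_obs(); c=ctrl.camera(name)
    cv2.imwrite('pics/'+fn+'.png',c['color'][:,:,::-1])
    K=np.array(c['camera_matrix'])
    if 'eye' in c:
        e=np.array(c['eye']); a=np.array(c['attitude']); A=rot(a) if a.size==4 else a
    else:
        T=np.array(c['T_tool_cam']); Rt=rot(o['eef_rot']); e=Rt@T[:3,3]+np.array(o['eef_pos']); A=Rt@T[:3,:3]
    np.savez('pics/'+fn+'.npz',K=K,e=e,A=A,d=np.array(c.get('distortion',c.get('dist_coeffs',[0]*5)),float))
    return {k:v for k,v in c.items() if k!='color'}
def ray(fn,u,v):
    d=np.load('pics/'+fn+'.npz'); r=np.linalg.inv(d['K'])@[u,v,1]
    return d['e'],d['A']@np.array([r[0],-r[1],-r[2]])
def at(fn,u,v,z):
    e,r=ray(fn,u,v); return (e+r*(z-e[2])/r[2]).round(4)
def px(fn,p):
    d=np.load('pics/'+fn+'.npz'); c=d['A'].T@(np.array(p)-d['e']); q=d['K']@[c[0]/-c[2],-c[1]/-c[2],1]
    return q[:2].round(1)
E
python3 - <<'E'
from h import *
for n in('scene','top'): print(snap(n,n+'0'))
print(ctrl.get_obs())
E
```

```text
{'camera_matrix': array([[520.57615132,   0.        , 330.33032557],
       [  0.        , 520.57615132, 243.95387277],
       [  0.        ,   0.        ,   1.        ]]), 'eye': array([1.4212317 , 0.27653746, 1.15948565]), 'attitude': array([0.54780391, 0.20235209, 0.29443927, 0.75648531])}
{'camera_matrix': array([[569.85951111,   0.        , 329.58989184],
       [  0.        , 569.85951111, 244.02737673],
       [  0.        ,   0.        ,   1.        ]]), 'eye': array([ 0.4223306 , -0.04152681,  1.45632004]), 'attitude': array([ 0.70982262,  0.02270628, -0.02687135, -0.70350139])}
{'time_s': 0.1, 'q': array([-1.35330607e+00,  1.81447342e-01,  1.60789559e+00,  2.35857677e-05,
        1.35380523e+00, -2.06314829e-01]), 'dq': array([ 1.50613188e-03,  7.16597873e-05, -2.58305643e-03,  4.50456508e-04,
       -7.29266005e-05, -5.35785810e-04]), 'joint_efforts': array([ 6.83180115e-04, -4.45877087e+01, -3.52237308e+01, -1.08269346e-04,
        4.08401334e-03, -2.47069403e-05]), 'eef_pos': array([ 0.23636565, -0.52363602,  0.23049116]), 'eef_rot': array([-7.77810504e-04,  9.77632781e-01,  2.10317712e-01,  7.16831115e-06]), 'wrist_force': array([-0.04324351, -0.01890684, -0.28886441]), 'torque': array([ 8.56869556e-03,  1.14704839e-02, -6.59248705e-05]), 'opening': 0.9989910935395556}
```

View pics/top0.png

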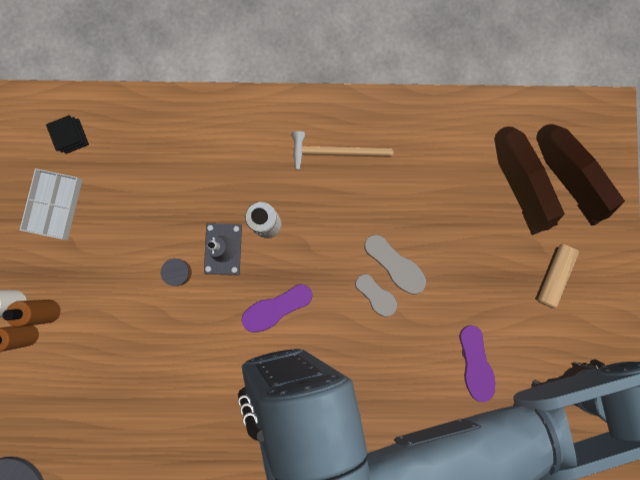

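View pics/scene0.png

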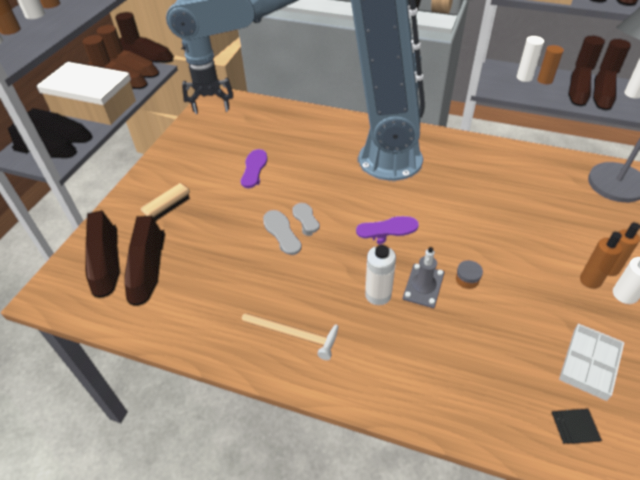

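The top view shows the larger grey foot with its heel at (377,247) and toe at (410,280). The small grey foot is at (376,295). Purple decoys are at (278,308) and (478,363), the post is at about (212,244), the tin at (262,218), the jar at (175,272) and the hammer at (298,150). By colour and size I choose the grey one at (395,263), and I'll enlarge to check it.

Run:
```python
from h import *
im=cv2.imread('pics/top0.png')
a=cv2.resize(im[225:325,345:435],None,fx=5,fy=5,interpolation=cv2.INTER_CUBIC)[:500]
b=cv2.resize(im[190:290,155:225+0],None,fx=5,fy=5,interpolation=cv2.INTER_CUBIC)
cv2.imwrite('pics/c1.png',np.hstack([a,b]))
# outline of the grey feet
hsv=cv2.cvtColor(im,cv2.COLOR_BGR2HSV); m=((hsv[...,1]<40)&(hsv[...,2]>110)).astype(np.uint8)
m[:225]=0;m[325:]=0;m[:,:345]=0;m[:,435:]=0
n,l,s,c=cv2.connectedComponentsWithStats(m)
for i in range(1,n):
    if s[i,4]<300: continue
    ys,xs=np.where(l==i); P=np.array([at('top0',x,y,.052) for x,y in zip(xs,ys)])[:,:2]
    mu=P.mean(0); w,v=np.linalg.eigh(np.cov((P-mu).T)); d=v[:,1]; t=(P-mu)@d; u=(P-mu)@v[:,0]
    print(s[i],mu,np.degrees(np.arctan2(d[1],d[0])),t.min(),t.max(),np.ptp(u), np.ptp(u[t>0]),np.ptp(u[t<0]),'ends',mu+d*t.min(),mu+d*t.max())
print(at('top0',212,244,.15),at('top0',223,249,.012),at('top0',175,272,.046),at('top0',260,216,.185))
```

```text
[ 365  235   61   59 1588] [ 0.47087708 -0.2142386 ] 46.897445176554335 -0.08651770525781602 0.09622701158062266 0.06687088467303756 0.05127155711136158 0.06687088467303756 ends [ 0.41175898 -0.27740793] [ 0.5366296 -0.1439802]
[356 275  41  41 879] [ 0.39513254 -0.16598521] -135.46769662628762 -0.06279351881689449 0.05665332592788228 0.055801273929677445 0.055801273929677445 0.04344117429914464 ends [ 0.43989522 -0.12194741] [ 0.35474692 -0.20571683]
[0.5117 0.2211 0.15  ] [0.5087 0.2206 0.012 ] [0.4487 0.3316 0.046 ] [0.5732 0.108  0.185 ]
```

View pics/c1.png

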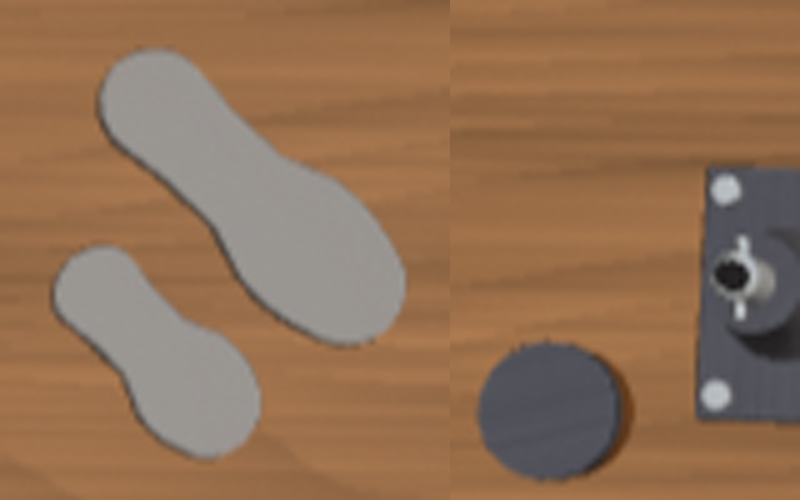

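The choice is confirmed: the grey foot is 187 mm long and 67–72 mm wide. Its toe points at about -133° and the socket axis is near (0.490,-0.193). The tin is on the -y side, so the toe goes to +y. I'll move above the foot for a close look.

Request:
{"name": "arm_command", "arguments": {
  "plan": [0,0,-10,-0.132,0,0,-10,-0.132,0,0,-10,-0.132,41.5,-4,-3,0,41.5,-4,-3,0,41.5,-4,-3,0,41.5,-4,-3,0,41.5,-4,-3,0,41.5,-4,-3,0,41.5,-4,-3,0,41.5,-4,0,0,41.5,-4,0,0,41.5,-4,0,0,0,0,0,0,0,0,0,0],
  "grip": 1
}}

```text
time_s: 1.6
eef_pos: [0.4905, -0.1926, 0.2818]
eef_rot: [-0.0, 0.917, 0.4, -0.0]
wrist_force: [-0.5, 0.1, 0.4]
opening: 1.003
```

Run:
```python
from h import *
print(snap('wrist','w1'))
o=ctrl.get_obs(); print(o['time_s'],o['eef_pos'],o['eef_rot'],o['q'],o['wrist_force'])
print(px('w1',[.4904,-.1934,.052]),px('w1',[.4118,-.2774,.052]))
```

```text
{'camera_matrix': array([[333.48960245,   0.        , 325.84943076],
       [  0.        , 333.48960245, 240.44160955],
       [  0.        ,   0.        ,   1.        ]]), 'T_tool_cam': array([[-1.07509103e-03,  9.51466905e-01,  3.07749206e-01,
         7.94799827e-02],
       [ 9.99999419e-01,  1.04710821e-03,  2.56057872e-04,
        -3.24013546e-04],
       [-7.86161275e-05,  3.07749302e-01, -9.51467478e-01,
        -1.41768370e-01],
       [ 0.00000000e+00,  0.00000000e+00,  0.00000000e+00,
         1.00000000e+00]])}
1.65 [ 0.49009675 -0.19343825  0.28186035] [-2.38699825e-04  9.16992148e-01  3.98904937e-01 -4.42077999e-04] [-6.01097708e-01  3.31588924e-02  1.66588189e+00 -5.00113973e-04
  1.44342571e+00  1.49117563e-01] [ 0.01255572 -0.06890132 -0.34018106]
[326.8 206.7] [326.5 297.9]
```

View pics/w1.png

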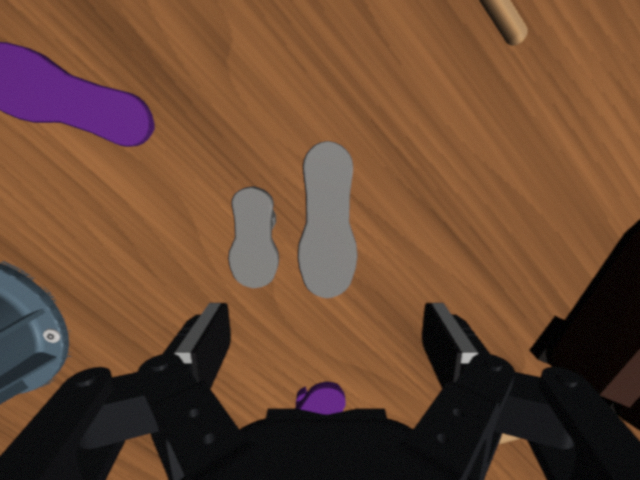

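The wrist view shows the large foot at column 327, with its heel end at row 142 and its toe end at row 297. The fingers are aligned with its axis. Next I'll take an exact axis and waist from the outline.

```bash
cat > foot.py <<'E'
from h import *
def foot(fn,box):
    im=cv2.imread(f'pics/{fn}.png'); hsv=cv2.cvtColor(im,cv2.COLOR_BGR2HSV); m=((hsv[...,1]<40)&(hsv[...,2]>90)).astype(np.uint8)
    k=np.zeros_like(m); k[box[1]:box[3],box[0]:box[2]]=1; m*=k
    n,l,s,c=cv2.connectedComponentsWithStats(m); i=1+s[1:,4].argmax(); ys,xs=np.where(l==i)
    P=np.array([at(fn,x,y,.052) for x,y in zip(xs,ys)])[:,:2]
    mu=P.mean(0); w,v=np.linalg.eigh(np.cov((P-mu).T)); d=v[:,1]
    if d@[-1,-1]<0: d=-d
    nn=np.array([-d[1],d[0]])
    t=(P-mu)@d; u=(P-mu)@nn; toe=t.max()
    print('len',np.ptp(t),'yaw',np.degrees(np.arctan2(d[1],d[0])))
    x=t-toe+.115
    for a in np.arange(-.06,.1,.008):
        b=(x>a-.004)&(x<a+.004); print(round(a,3),round(u[b].min(),4),round(u[b].max(),4),round(np.ptp(u[b]),4))
    print('socket toe-ref',mu+d*(toe-.115),'heel-ref',mu+d*(t.min()+.072))
foot('w1',(285,130,365,305))
E
python3 foot.py
```

```text
len 0.1830475508882069 yaw -133.21665527362998
-0.06 -0.0213 0.0209 0.0422
-0.052 -0.0247 0.0254 0.0501
-0.044 -0.0258 0.0256 0.0514
-0.036 -0.026 0.0258 0.0518
-0.028 -0.025 0.025 0.0499
-0.02 -0.0239 0.0241 0.048
-0.012 -0.024 0.0241 0.0481
-0.004 -0.023 0.0233 0.0464
0.004 -0.0232 0.0235 0.0467
0.012 -0.0232 0.0237 0.0469
0.02 -0.0245 0.0239 0.0484
0.028 -0.0269 0.0264 0.0534
0.036 -0.0294 0.0302 0.0596
0.044 -0.0331 0.0327 0.0658
0.052 -0.0332 0.0331 0.0663
0.06 -0.0334 0.0345 0.0679
0.068 -0.0335 0.0335 0.067
0.076 -0.0325 0.0326 0.0651
0.084 -0.0313 0.0315 0.0629
0.092 -0.0291 0.0292 0.0583
socket toe-ref [ 0.49255551 -0.19204825] heel-ref [ 0.48984903 -0.19492867]
```

The foot's sides run from -24 to +24 mm about the axis, the yaw is 46.8° (mod 180) and the socket is near (0.491,-0.1935). That agrees with the top view to about 1 mm. The small foot is close by, so I'll descend with the fingers only partly open.

Request:
{"name": "arm_command", "arguments": {
  "plan": [0.7,0,40,0.004,0,0,40,0,0,0,40,0,0,0,40,0,0,0,30,0,0,0,20,0,0,0,15,0,0,0,15,0,0,0,10,0,0,0,10,0,0,0,0,0,0,0,0,0],
  "grip": 0.82
}}

```text
time_s: 2.85
eef_pos: [0.4909, -0.1933, 0.0225]
eef_rot: [0.0, 0.918, 0.396, 0.0]
wrist_force: [0.5, 0.3, -0.7]
opening: 0.82
```

Request:
{"name": "arm_command", "arguments": {
  "plan": [0,0,0,0,0,0,0,0,0,0,0,0,0,0,0,0,0,0,0,0,0,0,0,0,0,0,0,0,0,0,0,0],
  "grip": 0
}}

```text
time_s: 3.65
eef_pos: [0.4917, -0.1935, 0.0233]
eef_rot: [0.001, 0.918, 0.397, 0.001]
wrist_force: [-0.8, -0.7, 5.1]
opening: 0.571
```

Request:
{"name": "arm_command", "arguments": {
  "plan": [0,0,-10,0,0,0,-15,0,0,0,-25,0,0,0,-30,0,0,0,-30,0,0,0,-30,0,0,0,-30,0,0,0,-20,0,0,0,-10,0,0,0,0,0,0,0,0,0]
}}

```text
time_s: 4.75
eef_pos: [0.4901, -0.1924, 0.2209]
eef_rot: [-0.001, 0.918, 0.397, -0.001]
wrist_force: [-0.5, -0.4, -4.9]
opening: 0.57
```

Run:
```python
from h import *
snap('wrist','w2'); snap('top','t2')
o=ctrl.get_obs(); print(o['time_s'],o['eef_pos'],o['eef_rot'],o['q'],o['wrist_force'],o['torque'],o['opening'])
w=cv2.imread('pics/w2.png'); t=cv2.imread('pics/t2.png')
cv2.imwrite('pics/c2.png',np.hstack([cv2.resize(w[90:480,120:520],(400,390)),cv2.resize(t[180:310,290:423],(400,390),interpolation=cv2.INTER_CUBIC)]))
```

```text
4.85 [ 0.48992754 -0.19230455  0.22039927] [-1.45876444e-03  9.17963567e-01  3.96660992e-01 -9.05408014e-04] [-5.99786095e-01  8.44777827e-02  1.73759382e+00  2.71143838e-05
  1.32295476e+00  1.55249115e-01] [ 0.83326414 -0.04398518 -4.77247241] [ 0.0123644   0.05439255 -0.00403653] 0.5721045046547181
```

View pics/c2.png

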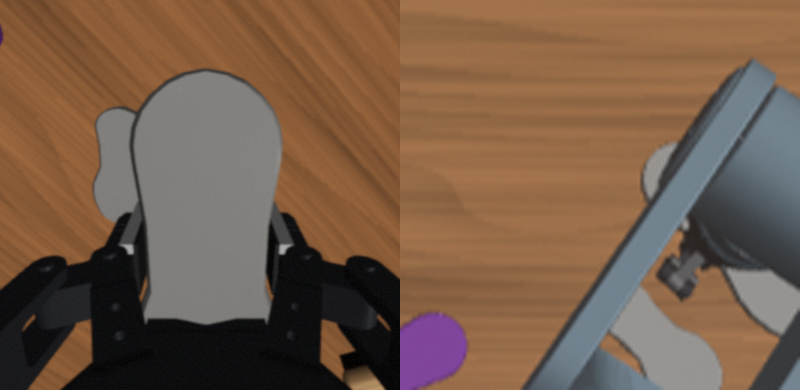

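The foot is held level, with the heel tip at about pixel (327,161). I'll measure its offset in the grip and update the jack's position from the top view.

Run:
```python
from h import *
o=ctrl.get_obs(); p=o['eef_pos'];Rt=rot(o['eef_rot'])
im=cv2.imread('pics/w2.png'); print(im[152:170,327].mean(1).round())
for v in(160,161,162): print(v,(Rt.T@(at('w2',327,v,p[2]+.0293)-p)*1000).round(1))
# sides of heel at row 250: check centre
row=im[245].mean(1); hsv=cv2.cvtColor(im,cv2.COLOR_BGR2HSV)[245]; g=np.where((hsv[:,1]<40)&(hsv[:,2]>110))[0]; g=g[(g>230)&(g<420)]; print(g.min(),g.max())
for u in(g.min(),g.max()): print((Rt.T@(at('w2',u,245,p[2]+.0293)-p)*1000).round(1))
# jack from top
t=lambda u,v,z:at('top0',155+(u-450)/5-.4,190+v/5-.4,z)
print('plug',t(733,276,.160),'pin',t(742,240,.132),t(740,314,.132),'plate bolts',t(726,190,.015),t(716,395,.015))
```

```text
[ 94.  95.  96.  96.  96.  92.  76.  63.  67.  93. 118. 127. 129. 127.
 128. 130. 130. 129.]
160 [ 71.    0.2 -29.3]
161 [ 70.6   0.2 -29.3]
162 [ 70.3   0.2 -29.3]
231 400
[ 41.3 -34.2 -29.2]
[ 41.3  26.3 -29.4]
plug [0.5092 0.2208 0.16  ] pin [0.5279 0.2227 0.132 ] [0.4934 0.2228 0.132 ] plate bolts [0.5626 0.2547 0.015 ] [0.4586 0.2573 0.015 ]
```

Request:
{"name": "arm_command", "arguments": {
  "plan": [12,-16,0,0,20,-26,0,0,24,-32,0,0,24,-32,0,0,24,-32,0,0,24,-32,0,0,24,-32,0,0,24,-32,0,0,24,-32,0,0,24,-32,0,0,24,-32,0,0,20,-26,0,0,14,-18,0,0,7,-7,0,0]
}}

```text
time_s: 6.25
eef_pos: [0.4096, 0.2807, 0.2213]
eef_rot: [-0.0, 0.917, 0.398, -0.001]
wrist_force: [0.3, -0.7, -5.1]
opening: 0.575
```

Request:
{"name": "arm_command", "arguments": {
  "plan": [0,0,0,0.05,0,0,0,0.1,0,0,0,0.12,0,0,0,0.13,0,0,0,0.14,0,0,0,0.14,0,0,0,0.14,0,0,0,0.14,0,0,0,0.14,0,0,0,0.12,0,0,0,0.08,0,0,0,0.04,0,0,0,0,0,0,0,0]
}}

```text
time_s: 7.65
eef_pos: [0.4112, 0.2782, 0.2218]
eef_rot: [0.0, 0.966, -0.259, -0.0]
wrist_force: [-0.0, 0.2, -4.6]
opening: 0.574
```

Run:
```python
from h import *
snap('wrist','w3'); snap('scene','s3')
o=ctrl.get_obs(); print(o['time_s'],o['eef_pos'],o['eef_rot'],o['q'],o['wrist_force'],o['torque'],o['opening'])
for p in ([.51,.2215,.15],[.51,.2215,.012]): print(px('w3',p))
```

```text
7.75 [0.41129103 0.27839821 0.22202958] [ 1.87518394e-04  9.65931779e-01 -2.58796665e-01 -2.22425394e-04] [ 3.55608768e-01  1.26444362e-02  1.80920816e+00 -4.98318884e-05
  1.32031990e+00  2.44996992e+00] [-0.87989238 -0.28457453 -4.81353241] [-0.00489391 -0.01311501  0.04617506] 0.5720394985193317
[326.2  68.3]
[326.1  94.2]
```

View pics/w3.png

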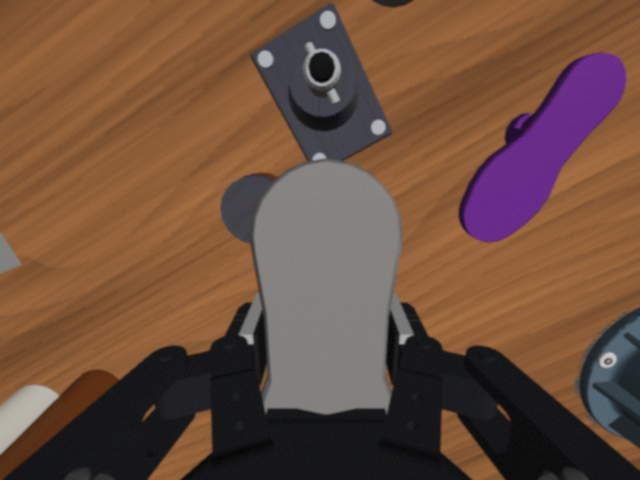

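The jack is at the top of the view, with the post top at about (321,68) and the pin running from (310,46) to (335,99). I'll enlarge that area.

Run:
```python
from h import *
w=cv2.imread('pics/w3.png')[0:165,240:400]
cv2.imwrite('pics/c3.png',cv2.resize(w,None,fx=3.6,fy=3.6,interpolation=cv2.INTER_CUBIC)) # 576x594
```

```text
(no output)
```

View pics/c3.png

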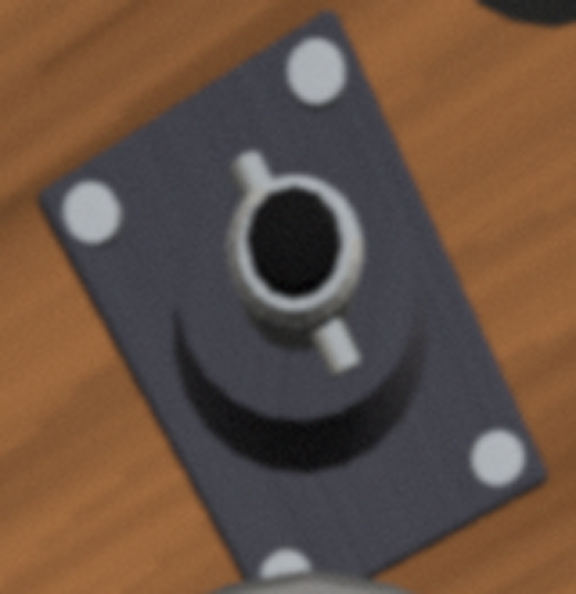

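Run:
```python
from h import *
f=lambda u,v,z:at('w3',240+u/3.6-.4,v/3.6-.4,z)
print('top',f(297.5,241,.15),'plug',f(294,240,.16))
a,b=f(248,155,.132),f(346,365,.132); print('pin',a,b,(a+b)/2,np.linalg.norm(a-b),np.degrees(np.arctan2(*(a-b)[1::-1])))
B=[f(317,70,.015),f(91,212,.015),f(498,458,.015)]; print(B,(B[1]+B[2])/2,np.linalg.norm(B[0]-B[1]),np.linalg.norm(B[0]-B[2]),np.degrees(np.arctan2(*(B[0]-B[2])[1::-1])))
e1=[f(45,200,.012),f(330,13,.012),f(545,480,.012)];d=e1[1]-e1[2];print('edge',np.degrees(np.arctan2(d[1],d[0])),np.linalg.norm(d),np.linalg.norm(e1[0]-e1[1]),(e1[0]+e1[2])/2)
o=ctrl.get_obs(); print(o['eef_pos'])
```

```text
top [0.5119 0.223  0.15  ] plug [0.5108 0.2242 0.16  ]
pin [0.5302 0.2223 0.132 ] [0.4931 0.2242 0.132 ] [0.51165 0.22325 0.132  ] 0.037148620431989146 -2.9317239200254965
[array([0.5632, 0.1891, 0.015 ]), array([0.5649, 0.2557, 0.015 ]), array([0.4583, 0.1921, 0.015 ])] [0.5116 0.2239 0.015 ] 0.06662169316371357 0.10494288923028568 -1.6381363225936938
edge -1.4943335912665372 0.1265430361576645 0.08500711734907847 [0.5102  0.22385 0.012  ]
[0.41129103 0.27839821 0.22202958]
```

The measurements agree: post axis at (0.5117,0.2233), jack yaw about -1.7°, pin length 37 mm and bolt spacing symmetric. I'll turn 1.7° and move over the post at the current height, then lower to just above it.

Request:
{"name": "arm_command", "arguments": {
  "plan": [0,0,0,0.03,10,0,0,0,20,-1,0,0,20,-1,0,0,20,-1,0,0,20,-1,0,0,14,-1,0,0,10.4,-0.9,0,0,0,0,10,0,0,0,20,0,0,0,10,0,0,0,4,0,0,0,0,0,0,0,0,0]
}}

```text
time_s: 9.15
eef_pos: [0.5121, 0.2238, 0.1789]
eef_rot: [-0.0, 0.962, -0.273, 0.0]
wrist_force: [-0.6, 0.3, -4.7]
opening: 0.571
```

Run:
```python
from h import *
P=[];Q=[]
for i in range(6):
    o=ctrl.get_obs(); P.append(o['eef_pos']);Q.append(np.degrees(2*np.arctan2(o['eef_rot'][2],o['eef_rot'][1])))
    snap('scene','s4') if i==0 else ctrl.camera('scene')
P=np.mean(P,0);y=np.radians(np.mean(Q));print(o['time_s'],P,np.degrees(y),o['wrist_force'],o['q'][5])
d=np.array([.5117,.2233])-P[:2]; print('x,y tool',d@[np.cos(y),np.sin(y)],d@[np.sin(y),-np.cos(y)])
print(px('s4',[.5117,.2233,.15]))
a=cv2.imread('pics/s4.png')[170:320,340:500]; cv2.imwrite('pics/c4.png',cv2.resize(a,None,fx=4,fy=4,interpolation=cv2.INTER_CUBIC))
```

```text
9.4 [0.5122683  0.22364825 0.17910471] -31.74031665799278 [-0.68224637 -0.32033343 -4.64035631] 2.324018972527254
x,y tool -0.0003001053784204093 0.0005951350374784676
[429.8 250.2]
```

View pics/c4.png

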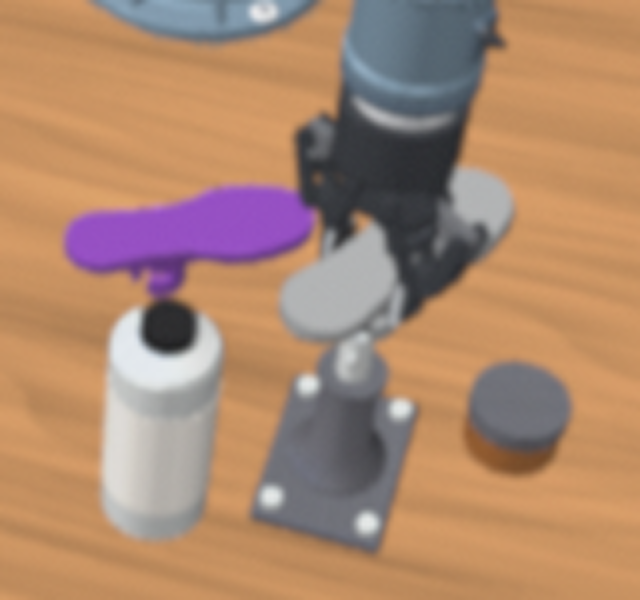

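The socket sits over the post, clear of the tin and the jar. I'll lower it slowly and watch the force.

Request:
{"name": "arm_command", "arguments": {
  "plan": [0,0.5,4,0,0,0,4,0,0,0,4,0,0,0,4,0,0,0,3,0,0,0,0,0]
}}

```text
time_s: 10.05
eef_pos: [0.5112, 0.2229, 0.1585]
eef_rot: [0.0, 0.962, -0.274, -0.001]
wrist_force: [0.9, -0.2, -5.4]
opening: 0.575
```

Request:
{"name": "arm_command", "arguments": {
  "plan": [0,0,3,0,0,0,3,0,0,0,2,0,0,0,0,0]
}}

```text
time_s: 10.45
eef_pos: [0.5113, 0.2229, 0.1509]
eef_rot: [0.0, 0.962, -0.274, -0.0]
wrist_force: [0.2, 0.0, -4.4]
opening: 0.574
```

There is no contact force, and the rim is already below the pin's top (0.135), so the pin has entered the slots. Continuing onto the plug and home.

Request:
{"name": "arm_command", "arguments": {
  "plan": [0,0,3,0,0,0,3,0,0,0,2,0,0,0,0,0]
}}

```text
time_s: 10.85
eef_pos: [0.5118, 0.223, 0.1444]
eef_rot: [-0.0, 0.962, -0.273, 0.0]
wrist_force: [-2.8, -0.9, 4.4]
opening: 0.572
```

Request:
{"name": "arm_command", "arguments": {
  "plan": [0,0,3,0,0,0,3,0,0,0,2,0,0,0,0,0]
}}

```text
time_s: 11.25
eef_pos: [0.5119, 0.2231, 0.1368]
eef_rot: [-0.0, 0.962, -0.273, 0.0]
wrist_force: [-4.7, -1.6, 7.7]
opening: 0.575
```

Request:
{"name": "arm_command", "arguments": {
  "plan": [0,0,1,0,0,0,1,0,0,0,1,0,0,0,0,0]
}}

```text
time_s: 11.65
eef_pos: [0.512, 0.2231, 0.1353]
eef_rot: [-0.0, 0.962, -0.273, 0.001]
wrist_force: [-10.4, -2.5, 18.0]
opening: 0.574
```

Request:
{"name": "arm_command", "arguments": {
  "plan": [0,0,1,0,0,0,1,0,0,0,0,0]
}}

```text
time_s: 11.95
eef_pos: [0.512, 0.2231, 0.1352]
eef_rot: [0.0, 0.962, -0.273, 0.001]
wrist_force: [-16.3, -4.7, 32.0]
opening: 0.576
```

It stopped at z=0.1352 with the downward push rising to 32 N, so it is home (expected 0.1345–0.1353). I'll relax the push, release, rise, make a half turn and regrasp for the lock turn, because the last joint's range is too short otherwise.

Request:
{"name": "arm_command", "arguments": {
  "plan": [0,0,-1.5,0,0,0,-1,0,0,0,0,0]
}}

```text
time_s: 12.25
eef_pos: [0.5119, 0.2231, 0.1353]
eef_rot: [-0.0, 0.962, -0.273, 0.001]
wrist_force: [-8.5, -2.6, 14.1]
opening: 0.572
```

Request:
{"name": "arm_command", "arguments": {
  "plan": [0,0,0,0,0,0,0,0,0,0,0,0,0,0,0,0,0,0,0,0,0,0,0,0,0,0,-5,0,0,0,-15,0,0,0,-20,0,0,0,-15,0,0,0,0,0],
  "grip": 1
}}

```text
time_s: 13.35
eef_pos: [0.5136, 0.2235, 0.1914]
eef_rot: [-0.001, 0.962, -0.274, 0.003]
wrist_force: [0.5, -0.4, 0.2]
opening: 1.001
```

Request:
{"name": "arm_command", "arguments": {
  "plan": [0,0,0,-0.09,0,0,0,-0.14,0,0,0,-0.14,0,0,0,-0.14,0,0,0,-0.14,0,0,0,-0.14,0,0,0,-0.14,0,0,0,-0.14,0,0,0,-0.14,0,0,0,-0.14,0,0,0,-0.14]
}}

```text
time_s: 14.45
eef_pos: [0.5113, 0.2229, 0.1873]
eef_rot: [-0.0, 0.891, 0.454, -0.0]
wrist_force: [0.1, -0.4, -0.6]
opening: 0.999
```

Request:
{"name": "arm_command", "arguments": {
  "plan": [0,0,0,-0.14,0,0,0,-0.14,0,0,0,-0.14,0,0,0,-0.14,0,0,0,-0.14,0,0,0,-0.14,0,0,0,-0.14,0,0,0,-0.14,0,0,0,-0.14,0,0,0,-0.14,0,0,0,-0.14,0,0,0,-0.112,0,0,0,0]
}}

```text
time_s: 15.75
eef_pos: [0.5113, 0.2229, 0.1873]
eef_rot: [-0.0, 0.273, 0.962, -0.0]
wrist_force: [-0.2, 0.4, 0.6]
opening: 1.0
```

Run:
```python
from h import *
snap('wrist','w5')
P=[];Q=[]
for i in range(4):
    o=ctrl.get_obs(); P.append(o['eef_pos']);Q.append(np.degrees(2*np.arctan2(o['eef_rot'][2],o['eef_rot'][1]))); ctrl.camera('top')
P=np.mean(P,0);print(o['time_s'],P,np.mean(Q),o['wrist_force'],o['q'])
```

```text
15.95 [0.51139634 0.22294163 0.18750988] 148.11960168499633 [ 0.45819518 -0.17347649 -0.53366605] [ 1.98328446e-01  1.86226764e-01  1.69269624e+00  1.15216760e-05
  1.26295872e+00 -8.16392024e-01]
```

View pics/w5.png

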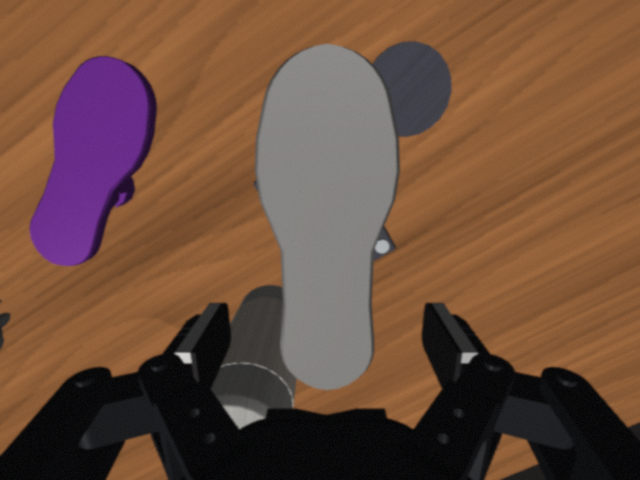

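The foot sits level on the post and is centred between the fingers, with the toe towards the jar side. I'll go down, regrip and turn clockwise.

Request:
{"name": "arm_command", "arguments": {
  "plan": [0,0,15,0,0,0,15,0,0,0,12,0,0,0,9,0,0,0,0,0]
}}

```text
time_s: 16.5
eef_pos: [0.5102, 0.2227, 0.1345]
eef_rot: [-0.002, 0.273, 0.962, -0.001]
wrist_force: [-0.4, -0.1, -0.3]
opening: 1.004
```

Request:
{"name": "arm_command", "arguments": {
  "plan": [0,0,0,0,0,0,0,0,0,0,0,0,0,0,0,0,0,0,0,0,0,0,0,0,0,0,0,0,0,0,0,0],
  "grip": 0
}}

```text
time_s: 17.3
eef_pos: [0.5123, 0.2231, 0.1378]
eef_rot: [0.001, 0.273, 0.962, 0.0]
wrist_force: [0.1, -0.5, 6.1]
opening: 0.576
```

Request:
{"name": "arm_command", "arguments": {
  "plan": [0,0,0,0.05,0,0,0,0.05,0,0,0,0.05,0,0,0,0.05,0,0,0,0]
}}

```text
time_s: 17.8
eef_pos: [0.5123, 0.2231, 0.1378]
eef_rot: [0.001, 0.369, 0.93, 0.0]
wrist_force: [-0.6, -0.4, 6.0]
opening: 0.573
```

Request:
{"name": "arm_command", "arguments": {
  "plan": [0,0,0,0.06,0,0,0,0.08,0,0,0,0.08,0,0,0,0.08,0,0,0,0.08,0,0,0,0.08,0,0,0,0.08,0,0,0,0.08,0,0,0,0.08,0,0,0,0.08,0,0,0,0.05,0,0,0,0]
}}

```text
time_s: 19.0
eef_pos: [0.5123, 0.2228, 0.1378]
eef_rot: [0.001, 0.712, 0.702, 0.0]
wrist_force: [-0.8, -1.7, 5.9]
opening: 0.575
```

Run:
```python
from h import *
o=ctrl.get_obs(); print(o['time_s'],o['eef_pos'],np.degrees(2*np.arctan2(o['eef_rot'][2],o['eef_rot'][1])),o['wrist_force'],o['torque'],o['q'][5])
```

```text
19.0 [0.51226008 0.22278014 0.13780611] 89.1714048532753 [-0.7502978  -1.68234795  5.92743366] [-0.27217556  0.11343624 -0.04138903] 0.21281908793340248
```

Request:
{"name": "arm_command", "arguments": {
  "plan": [0,0,0,0.03,0,0,0,0.03,0,0,0,0.02,0,0,0,0]
}}

```text
time_s: 19.4
eef_pos: [0.5123, 0.2224, 0.1378]
eef_rot: [0.001, 0.739, 0.673, 0.0]
wrist_force: [-0.8, -3.1, 7.1]
opening: 0.571
```

Run:
```python
from h import *
o=ctrl.get_obs(); print(o['time_s'],o['eef_pos'],np.degrees(2*np.arctan2(o['eef_rot'][2],o['eef_rot'][1])),o['wrist_force'],o['torque'],o['q'][5])
```

```text
19.4 [0.51234349 0.22244016 0.1378426 ] 84.65216408213507 [-0.83830788 -3.09392736  7.12591081] [-0.57669528  0.14907943  0.0725748 ] 0.291795449998152
```

Request:
{"name": "arm_command", "arguments": {
  "plan": [0,0,0,0.03,0,0,0,0.02,0,0,0,0]
}}

```text
time_s: 19.7
eef_pos: [0.5124, 0.222, 0.1378]
eef_rot: [0.001, 0.756, 0.655, 0.0]
wrist_force: [-0.1, -5.2, 6.7]
opening: 0.574
```

Run:
```python
from h import *
o=ctrl.get_obs(); print(o['time_s'],o['eef_pos'],np.degrees(2*np.arctan2(o['eef_rot'][2],o['eef_rot'][1])),o['wrist_force'],o['torque'],o['q'][5])
```

```text
19.7 [0.512391   0.22196895 0.13782679] 81.79776317627868 [-0.05648037 -5.19570571  6.65568843] [-0.90037943  0.17215866  0.15350607] 0.34163101162587667
```

Request:
{"name": "arm_command", "arguments": {
  "plan": [0,0,0,0.02,0,0,0,0.02,0,0,0,0,0,0,0,0]
}}

```text
time_s: 20.1
eef_pos: [0.5123, 0.2217, 0.1378]
eef_rot: [0.001, 0.768, 0.64, -0.0]
wrist_force: [-0.0, -5.6, 8.0]
opening: 0.573
```

```bash
cat > yaw.py <<'E'
import sys
from h import *
fn=sys.argv[1]; snap('wrist',fn)
o=ctrl.get_obs(); print(o['time_s'],o['eef_pos'],np.degrees(2*np.arctan2(o['eef_rot'][2],o['eef_rot'][1])),o['wrist_force'],o['torque'])
im=cv2.imread(f'pics/{fn}.png'); hsv=cv2.cvtColor(im,cv2.COLOR_BGR2HSV); m=((hsv[...,1]<40)&(hsv[...,2]>100)).astype(np.uint8)
n,l,s,c=cv2.connectedComponentsWithStats(m); k=l[240,327]; print(s[k])
M=[]
for v in range(s[k,1]+8,s[k,1]+s[k,3],6):
    g=np.where(l[v]==k)[0]
    a,b=at(fn,g.min(),v,.164)[:2],at(fn,g.max(),v,.164)[:2]; M.append(((a+b)/2,np.linalg.norm(a-b)))
for p,w in M[::2]: print(p,round(w,4))
P=np.array([p for p,w in M if .04<w<.08]); d=cv2.fitLine(P.astype(np.float32),cv2.DIST_HUBER,0,.001,.001).ravel(); print('yaw',np.degrees(np.arctan2(d[1],d[0])),d[2:])
E
python3 yaw.py w6
```

```text
20.15 [0.51234137 0.22173525 0.13782624] 79.58404984460552 [-0.53109128 -5.65922922  7.55191549] [-1.0821369   0.17251825  0.58866683]
[  228     0   198   414 61475]
[0.5327 0.3347] 0.0175
[0.53225 0.33165] 0.0306
[0.5315 0.3286] 0.0378
[0.5311  0.32545] 0.0433
[0.5305  0.32225] 0.0482
[0.5299  0.31895] 0.0516
[0.52945 0.31555] 0.0544
[0.5288 0.3122] 0.0563
[0.52835 0.30865] 0.0585
[0.5275 0.3051] 0.0606
[0.5268 0.3015] 0.0626
[0.5263  0.29775] 0.0643
[0.5256 0.294 ] 0.0657
[0.5249 0.2901] 0.0663
[0.5242  0.28615] 0.0671
[0.5236  0.28205] 0.0675
[0.5228 0.2779] 0.0669
[0.5222 0.2737] 0.0659
[0.52125 0.2694 ] 0.0648
[0.52045 0.26495] 0.0619
[0.5196 0.2604] 0.059
[0.51875 0.25575] 0.0552
[0.51785 0.25105] 0.0522
[0.51715 0.24615] 0.0487
[0.5164 0.2411] 0.0466
[0.5155  0.23595] 0.0464
[0.5143 0.2308] 0.0458
[0.5131 0.2254] 0.046
[0.5121 0.2199] 0.0458
[0.5113 0.2142] 0.046
[0.5102 0.2084] 0.0466
[0.5091 0.2024] 0.048
[0.50815 0.1962 ] 0.0491
[0.507  0.1899] 0.0507
yaw 79.87358 [0.520845 0.26744 ]
```

Foot yaw is 79.9° and the turning torque is now rising. One more small increment will show whether this is the hard stop.

Request:
{"name": "arm_command", "arguments": {
  "plan": [0,0,0,0.02,0,0,0,0.02,0,0,0,0,0,0,0,0]
}}

```text
time_s: 20.55
eef_pos: [0.5123, 0.2216, 0.1378]
eef_rot: [0.002, 0.78, 0.625, -0.0]
wrist_force: [-1.3, -6.9, 6.3]
opening: 0.573
```

```bash
python3 yaw.py w7 | sed -n '1,3p;$p'
```

```text
20.6 [0.5122616  0.22163176 0.13782901] 77.39014308702497 [-1.27015235 -6.58110056  7.55853606] [-1.15064705  0.16668979  1.30894995]
[  228     0   197   414 61509]
[0.5366 0.3338] 0.0174
yaw 77.81615 [0.52235  0.266865]
```

The readings fit the pin meeting one slot end at about 85°, with the foot then pivoting on that end within the bore clearance: the TCP moved 1.5 mm in -y and Fy and Tz are growing. So it is past the nominal stop and strained. I'll ease back to about 84.5° so it is centred, then release and look.

Request:
{"name": "arm_command", "arguments": {
  "plan": [0,0,0,-0.04,0,0,0,-0.04,0,0,0,-0.04,0,0,0,0,0,0,0,0]
}}

```text
time_s: 21.1
eef_pos: [0.5125, 0.222, 0.1378]
eef_rot: [0.001, 0.743, 0.67, 0.0]
wrist_force: [-0.6, -4.6, 6.6]
opening: 0.576
```

```bash
python3 yaw.py w8 | sed -n '1,3p;$p'
```

```text
21.15 [0.51249063 0.2219881  0.13781093] 84.0994463789287 [ 0.32508645 -6.01021924  6.23865785] [-0.80738153  0.0692658   0.09217847]
[  228     0   198   414 61527]
[0.5242 0.3362] 0.0181
yaw 84.24945 [0.51738465 0.26711854]
```

Request:
{"name": "arm_command", "arguments": {
  "plan": [0,0,0,0,0,0,0,0,0,0,0,0,0,0,0,0,0,0,0,0,0,0,0,0,0,0,-5,0,0,0,-15,0,0,0,-20,0,0,0,-15,0,0,0,0,0,0,0,0,0],
  "grip": 1
}}

```text
time_s: 22.35
eef_pos: [0.5118, 0.2231, 0.1924]
eef_rot: [0.0, 0.743, 0.67, 0.001]
wrist_force: [-0.1, -0.1, -0.0]
opening: 1.001
```

```bash
python3 yaw.py w9; python3 -c "
from h import *
snap('scene','s9'); print(px('s9',[.5117,.2233,.164]))
a=cv2.imread('pics/w9.png'); b=cv2.imread('pics/s9.png')[190:310,350:510]
cv2.imwrite('pics/c9.png',np.hstack([cv2.resize(a,(400,300)),cv2.resize(b,(400,300),interpolation=cv2.INTER_CUBIC)]))"
```

```text
22.4 [0.51127306 0.22293221 0.19149719] 84.09778975397408 [ 0.18986439 -0.16951719 -1.29658816] [ 0.01953382 -0.02257745  0.00426776]
[  259    48   137   337 33646]
[0.5232 0.3352] 0.0245
[0.52265 0.33035] 0.0377
[0.52215 0.3253 ] 0.0463
[0.52185 0.3202 ] 0.052
[0.5215 0.315 ] 0.0559
[0.52075 0.30975] 0.0588
[0.5204 0.3043] 0.0619
[0.5201  0.29875] 0.0649
[0.51975 0.29305] 0.0663
[0.5189 0.2873] 0.0674
[0.51855 0.2814 ] 0.0677
[0.5179  0.27535] 0.0664
[0.5173 0.2692] 0.065
[0.51635 0.26295] 0.06
[0.51595 0.25645] 0.056
[0.51555 0.2498 ] 0.0518
[0.5189  0.24265] 0.0551
[0.5147  0.23615] 0.0465
[0.5137  0.22905] 0.0465
[0.51295 0.2218 ] 0.046
[0.5122 0.2144] 0.0464
[0.5114 0.2068] 0.0471
[0.5106 0.199 ] 0.0489
[0.5101  0.19095] 0.0501
[0.50925 0.18275] 0.0518
[0.5084  0.17435] 0.0501
[0.5072 0.1657] 0.0416
[0.5063  0.15685] 0.0211
yaw 84.7768 [0.515085 0.24539 ]
[430.5 246.6]
```

View pics/c9.png

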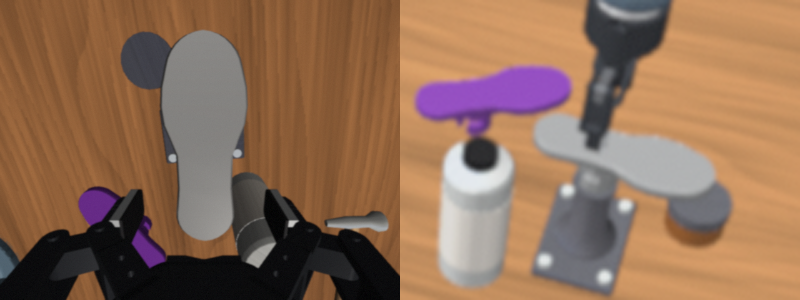

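The foot's yaw is 84.8° against a predicted stop of about 85.3°. The apparent width at home height (67.7 mm) matches the bench measurement (67.9 mm), so it is fully down. The tin and jar are in place. I'll retreat, check the surroundings for shifts and hand in.

Request:
{"name": "arm_command", "arguments": {
  "plan": [0,0,-20,0,0,0,-30,0,0,0,-30,0,0,0,-20,0,0,0,0,0,0,0,0,0]
}}

```text
time_s: 23.05
eef_pos: [0.5112, 0.2229, 0.2907]
eef_rot: [-0.0, 0.743, 0.67, -0.001]
wrist_force: [-0.7, 0.1, 0.2]
opening: 1.004
```

Run:
```python
from h import *
snap('scene','s10')
a=cv2.imread('pics/scene0.png').astype(int);b=cv2.imread('pics/s10.png').astype(int)
D=np.abs(a-b).sum(2)
for n,(u0,v0,u1,v1) in dict(tin=(362,243,392,304),jar=(457,270,483,286),small=(292,202,320,236),hammer=(240,312,340,360)).items(): print(n,D[v0:v1,u0:u1].mean().round(1),(D[v0:v1,u0:u1]>80).sum())
print(ctrl.get_obs()['wrist_force'],ctrl.get_obs()['time_s'],ctrl.hand_in())
```

```text
tin 1.8 0
jar 2.3 0
small 3.0 7
hammer 1.8 0
the job is handed in; nothing more can be done
[-0.96933863 -0.03161658 -0.91643875] 23.1 None
```

The larger grey foot is on the jack, sole up, pushed fully home and turned clockwise to its stop. The toe points to +y, the jar side. I handed the job in at 23.1 s, with the gripper open and clear above the foot.

- **Home:** the pin went into both slots without any contact force. The plug gave at roughly 10 N, and the foot then stopped firmly under a push of about 32 N, at the expected height.
- **Locked:** the final yaw is about 84.8°, against a predicted hard stop of about 85.3°.
- **Disagreement:** before the final release I turned the foot to about 78°. It went past the predicted stop and the turning torque rose to about 1.3 N m. My reading is that it pivoted within the bore clearance. I eased it back to 84° before letting go.
- **Surroundings:** comparing the scene camera images from before and after shows no shift of the tin, jar, small foot or hammer. Seven pixels changed around the small foot, which I did not look into.

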